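# Set the fineness of the pantry grain mill and start it

### The arm

A 7-joint arm with a two-finger parallel gripper is mounted at the origin on the work surface. World frame = base frame: x ahead of the robot, y to its left, z up, the work surface at z = 0. Lengths are in m, angles in rad, forces in N, time in s.
With the tool pointing down it reaches from about 0.425 to 0.875 m from the base axis. Payload 4.7 kg.
Tool frame: the origin (TCP) lies on the centre line of the jaws, within the pads' length; the fingertips stand 14 mm ahead of it and the grasp point (between the pads) lies 5 mm behind it; z points along the fingers, y is the line along which they close (so a half turn about z gives the same grasp; the last joint's range is limited). The gripper opens to 87 mm and grips with 3 to 60 N. Pads are 19 mm wide; open, the fingers measure 117 mm over their backs; the gripper's body (75 mm by 190 mm) begins 51 mm behind the grasp point.
Start: joints at [1.26, 0.321, -0.07, 1.45, 0.023, 1.371, -0.057], TCP at [0.207, -0.616, 0.237] pointing down, gripper open.
Joint ranges: [-2.86, 2.86], [-0.3, 2.09], [-1.38, 1.24], [0.06, 2.45], [-1.56, 4.7], [0.09, 2.05], [-2.69, 2.69]. Speed limits (rad/s): [2.57, 2.57, 3.14, 3.14, 3.14, 3.14, 3.14].

### API

Orientations are given as a rotation vector (axis times angle).
In Python, from bench import ctrl gives the robot as it stands.
- The arm moves only by the tool send_rows, never from a script. Its argument "steps" is a list of rows, each an object of numbers: "tx", "ty", "tz": the shift along the tool's x, y, z in units of 60 mm (1.0 is 60 mm); "turn": the turn about the tool's z in units of 8 degrees (1.0 is 8 degrees); "grip": the opening, from 0 (shut) to 1 (fully open). A call has 1 to 12 rows; each row shifts and turns the commanded pose from where the row before left it, along the tool's axes as they then stand; what a row does not reach is not made up. A row lasts 1/8 s, in which the tool goes at most 62.5 mm and 10.7 degrees, less where a joint would pass 70% of its speed; a pose out of reach is approached as far as the arm can. A call is refused whole if a number of a shift passes 1 or a number of a turn 1, either way. A call with a gripper value outside its range is refused whole. The fingers move at their own pace and stop on an object; "newtons" is the grip in N (left out, the last holds). Time passes only in rows, so rows that do not move let the fingers close. It gives the time, the measured TCP pose, the force, the opening and the grip force at its end, in the units of the state.
- ctrl.get_state(): the state, without advancing time (a new reading comes with each control period).
- ctrl.get_image(name): name is "scene" or "top" or "wrist"; returns a dict with "pixels" (480x640x3 uint8, red, green, blue), "K" (3x3 intrinsics, pixels), "cam_to_world" (4x4, takes a point from camera to world coordinates); the wrist camera has in their place "T_tool_cam" (4x4, takes a point from camera to tool coordinates, whose origin is the TCP and whose axes are the flange's). Camera axes: x right, y down, z forward; pixel columns grow to the right and rows downward; lengths in m; the calibration is good to about 2 mm. A picture is of the moment at which its call begins: read the wrist's pose just before it. There is no depth.
- ctrl.close_job(): hands the job in; it is judged then, once.
The state is a dict: "time": time; "joint_positions": joint angles; "qd": joint speeds; "joint_torque": joint torques, N m; "position": TCP position; "tool_rot": TCP orientation; "ft_force": force on the tool from outside, world axes, zero at the start; "torque": the same for the moment, N m; "grip_width": opening from 0.0 (shut) to 1.0 (fully open); "grip_force": force on a finger pad.
Only numpy, scipy, OpenCV 4.12 (cv2) and the standard library are available. Lean on these libraries where they do the work, as an engineer would, in place of code of your own. Each camera call takes 0.05 s, during which the arm holds its last target. There are 200 camera calls.

### The job

The grain mill on the counter is set for the wrong grind. Move the black slider grip on its sloped panel to the orange tab: push the grip in against its spring to free it, keep it pushed in while you slide it, and let it spring back out so that it locks in the notch beside the orange tab. Only then push the green start button fully in and let it come out again; leave the other things on the counter where they are.

Things in the scene. Friction and masses are not known exactly. Their poses are not given: they have to be found in the camera images.
- mill: Grain mill, beech wood, fixed on the counter, 300 mm wide (y), 270 deep. Origin: centre of its underside; x towards its back, y along the panel, z up; turned so that its front (own -x) faces about world +y. There a sloped aluminium panel, x -157 to -44, z 41 to 107 mm, wall behind it. The head overhangs: front lower edge at x -77, z 205 mm: no room for a vertical gripper.
- panel (a point): Centre of the sloped panel's surface, at (-105, 0, 71.5) mm in the mill's frame; axes as the mill's. The panel rises to the back at 30 degrees: outward normal (-0.5, 0, 0.866), up-slope direction (0.866, 0, 0.5) in the mill's frame. Come in along the normal, the tool tilted 30 degrees.
- grip_top (a point): Centre of the top of the slider grip: black block with a white line, 26 mm up the slope, 24 mm along the track, top 42 mm out from the panel when out, its lowest 10 mm a thinner neck. The track runs along the mill's y on the panel's midline, mill y -24 mm (carriage 0) to +84 mm. Free room beside the grip: 40 mm along the track, 40 mm up the slope, 20 mm down it (then the flat tabs).
- carriage (a joint): Grip position along the track, m, 0 to 0.108, growing to the mill's +y. Notches every 12 mm from 0. With the grip out, a hidden tongue locks it in a notch (2 mm play each way). Pushed in, it slides with about 1 N friction. Let go within 3 mm of a notch it springs out and locks; farther off it may stand on a tooth, half in, not locked. Starts locked in the second notch.
- grip (a joint): How far the grip is pushed in along the panel's normal, m: 0 out (locked), 0.009 at its inner stop. The spring needs 4 N to start and 8.5 N at the stop; the grip is free to slide from about 0.0075 on; never force it sideways when less far in. It springs out by itself when let go.
- tab_orange: Orange plastic tab on the panel below the track, 14 mm up the slope by 11 mm along it, 4 mm thick. Origin: centre of its underside, 41 mm down the slope from the track's midline; axes as the mill's. The notch to set lies straight up the slope from it, at the same mill y: carriage 0.048, 0.072 or 0.096 (the three tabs change places).
- tab_blue: Blue tab of the same size, another setting.
- tab_yellow: Yellow tab of the same size, another setting.
- start_top (a point): Centre of the top of the green start button (30 mm across, in a steel collar 46 mm across and 12 mm high), 18 mm out from the panel when out, on the panel's midline at mill y -105 mm. It is pushed in along the panel's normal.
- start (a joint): How far the start button is pushed in, m: 0 out, 0.006 fully in, where its spring gives 5 N. Springs out when released.
- mug: Blue mug, 80 mm across, 90 mm high, standing under the mill's spout at its back; origin at the centre of its underside.
- spice_jar: Amber spice jar, 48 mm across, 85 mm high, in front of the mill; origin under its centre.
- can: Food can, 74 mm across, 110 mm high, behind the mill; origin under its centre.
- scoop: Wooden spoon, 170 mm long, lying on the counter; origin under its middle.
- bowl: White bowl, 120 mm across, 50 mm high; origin under its centre.
- tin: Yellow tin, 90 x 65 x 70 mm; origin under its centre.
- jar_lid: Brass jar lid lying flat in front of the mill, 84 mm across, 14 mm high; origin under its centre.

How it is judged:
By the outcome, as a careful person would: the job done as asked, in the order asked, and still so for the second after the job is handed in, with the robot touching nothing.
It also fails if it takes over 40 s, if anything falls off the work surface, if the arm or the gripper's body presses on something with over 40 N, if the wrist force passes 120 N, or if a joint passes its speed limit or range.

## Working session

There is one attempt and no reset: what is moved stays moved. The work goes in short steps, Python scripts to look and compute and a tool call to move; the robot and the scene stay as the last step left them, time stands still between calls to the robot, and variables do not carry over. Pictures are saved under pics/ and viewed, at most 10 in all, crops included, and the job is handed in when it is done.

Besides the shell and the picture viewer there is one more tool, called in YAML: its name, and indented under it one key for each argument. send_rows: Moves the arm, as the interface text tells. Its arguments: {"type":"object","properties":{"steps":{"type":"array"},"newtons":{"type":"number"}},"required":["steps"]}

```bash
ls; mkdir -p pics
python3 - <<'E'
from bench import ctrl
import cv2,numpy as np
s=ctrl.get_state();print(s)
for n in("scene","top","wrist"):
    d=ctrl.get_image(n);cv2.imwrite(f"pics/{n}0.png",d["pixels"][:,:,::-1]);print(n,{k:np.round(v,4).tolist() for k,v in d.items() if k!="pixels"})
E
```

```text
pics
{'time': 0.0, 'joint_positions': array([ 1.260085  ,  0.32181674, -0.0700909 ,  1.45169812,  0.02260151,
        1.37076564, -0.05692226]), 'qd': array([-0.00110898,  0.00076407, -0.00150263, -0.00040094,  0.00064436,
        0.0007639 , -0.00012816]), 'joint_torque': array([ 4.98676254e-04, -4.91289675e+01, -4.03712187e-01, -3.12531531e+01,
       -6.38311403e-02,  4.38601209e-02,  1.63949699e-04]), 'position': array([ 0.20722337, -0.61552658,  0.23545398]), 'tool_rot': array([-3.09841608e+00, -5.07695397e-01,  6.33038716e-04]), 'ft_force': array([-0.70674584,  0.34514858,  0.53568219]), 'torque': array([ 0.01304115, -0.08089988, -0.01717857]), 'grip_force': 0.0, 'grip_width': 1.0014225855119996}
scene {'K': [[439.5307, 0.0, 324.5717], [0.0, 439.5307, 238.7072], [0.0, 0.0, 1.0]], 'cam_to_world': [[-0.9916, 0.0759, -0.1045, 0.6593], [0.1284, 0.6665, -0.7343, 0.6545], [0.0139, -0.7416, -0.6707, 0.6214], [0.0, 0.0, 0.0, 1.0]]}
top {'K': [[537.4052, 0.0, 316.4459], [0.0, 537.4052, 238.0488], [0.0, 0.0, 1.0]], 'cam_to_world': [[-0.0225, -0.9865, 0.1622, 0.3701], [-0.9994, 0.0264, 0.0223, 0.0395], [-0.0262, -0.1616, -0.9865, 1.3954], [0.0, 0.0, 0.0, 1.0]]}
wrist {'K': [[333.5339, 0.0, 318.4208], [0.0, 333.5339, 242.0103], [0.0, 0.0, 1.0]], 'T_tool_cam': [[0.001, -0.9542, -0.2993, 0.0837], [1.0, 0.0007, 0.0008, 0.0002], [-0.0006, -0.2993, 0.9542, -0.1482], [0.0, 0.0, 0.0, 1.0]]}
```

View pics/scene0.png

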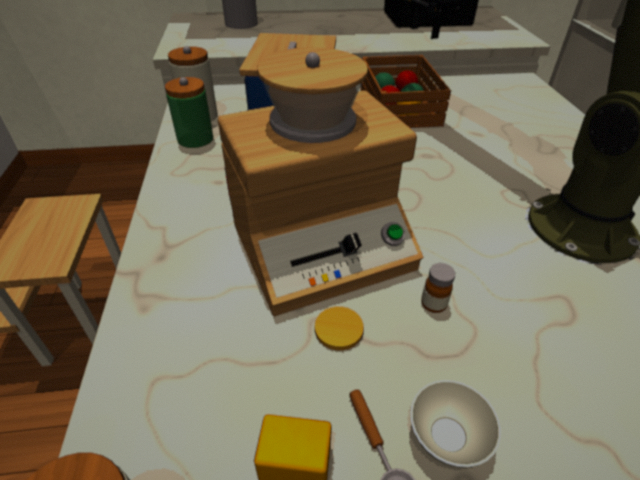

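View pics/top0.png

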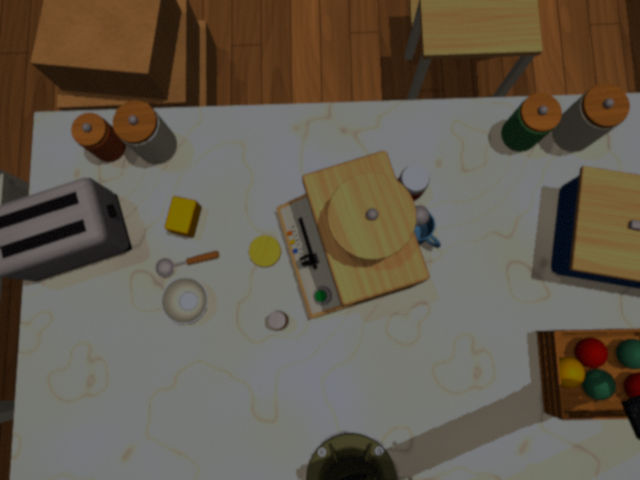

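The scene picture shows the mill, the grip near (350,243), the green button at (395,232) and the tabs at orange (312,282), yellow (325,278) and blue (337,273). In the top picture the mill is at about (355,235), with its panel facing left. I'll enlarge the panel next.

Run:
```python
import cv2,numpy as np
a=cv2.imread("pics/scene0.png")[195:315,245:435];b=cv2.imread("pics/top0.png")[190:330,265:345]
a=cv2.resize(a,None,fx=4,fy=4,interpolation=3);b=cv2.resize(b,None,fx=4,fy=4,interpolation=3)
cv2.imwrite("pics/c1.png",a);cv2.imwrite("pics/c2.png",b)
```

```text
(no output)
```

View pics/c1.png

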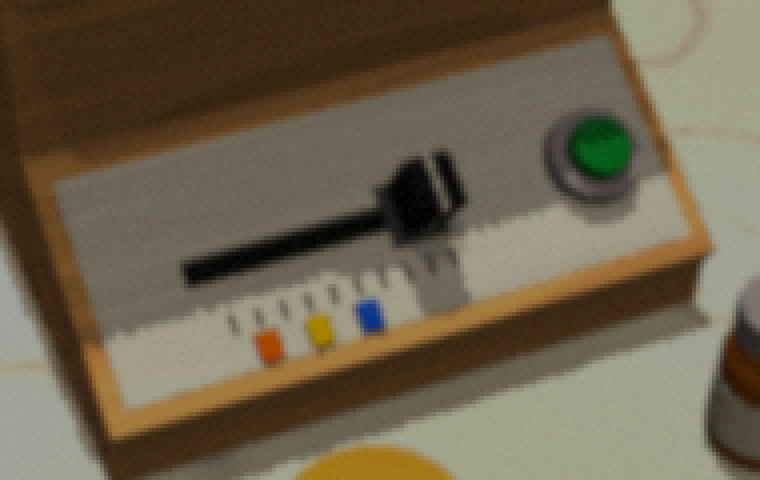

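View pics/c2.png

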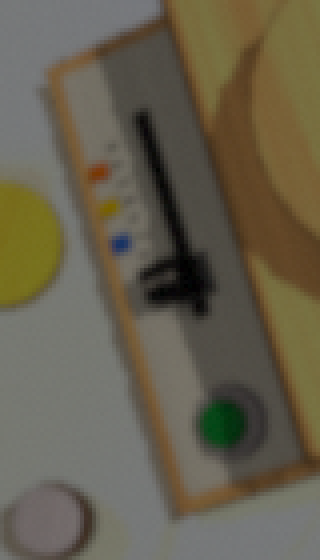

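Orange is the tab farthest from the button, which makes it carriage 0.096. The readings in crop pixels are:

| Feature | Scene crop | Top crop |
|---|---|---|
| Orange | (269,347) | (98,174) |
| Yellow | (319,331) | (110,210) |
| Blue | (370,317) | (121,244) |
| Button | (600,148) | (221,424) |
| White line on grip | (442,182) | – |

Next I'll fit the mill pose.

```bash
cat > h.py <<'E'
import numpy as np
from scipy.spatial.transform import Rotation as R
from scipy.optimize import least_squares
def mp(u,y,n): # panel coords (mm) -> mill frame m
    return np.array([-105+.866*u-.5*n, y, 71.5+.5*u+.866*n])/1000
def world(p,P): return np.array([p[0],p[1],0])+R.from_euler('z',p[2]).apply(P)
def proj(d,P):
    T=d["cam_to_world"];c=T[:3,:3].T@(P-T[:3,3]);q=d["K"]@c;return q[:2]/q[2]
E
cat > fit.py <<'E'
from h import *;from bench import ctrl
S=ctrl.get_image("scene");T=ctrl.get_image("top")
O=[mp(-41,72,4),mp(-41,48,4),mp(-41,24,4),mp(0,-105,18),mp(0,-12,42),
 mp(65*0+ (113-0)*0+0,84,0)]
s=lambda x,y:np.array([245+x/4-.4,195+y/4-.4]);t=lambda x,y:np.array([265+x/4-.4,190+y/4-.4])
ob=[(S,0,s(269,347)),(S,1,s(319,331)),(S,2,s(370,317)),(S,3,s(600,148)),(S,4,s(442,182)),
(T,0,t(98,174)),(T,1,t(110,210)),(T,2,t(121,244)),(T,3,t(221,424))]
def res(p,obs=ob): return np.concatenate([proj(d,world(p,O[i]))-q for d,i,q in obs])
for o in (ob,ob[:5],ob[5:]):
    r=least_squares(res,[.45,0.0,-1.5],args=(o,));print(r.x,np.round(r.fun.reshape(-1,2),1).tolist())
    print("grip",world(r.x,O[4]),"button",world(r.x,O[3]))
E
python3 fit.py
```

```text
[ 0.57533366 -0.0170299  -1.29743865] [[0.5, -0.5], [0.7, -0.3], [0.4, -0.6], [0.6, -0.1], [-1.6, -0.2], [-0.3, -0.4], [-0.6, -0.5], [-0.7, -0.0], [-0.2, 0.1]]
grip [0.52976351 0.10105212 0.107872  ] button [0.4434562  0.06439084 0.087088  ]
[ 0.57568505 -0.01614746 -1.29706502] [[0.3, -0.1], [0.6, 0.0], [0.3, -0.2], [0.6, 0.2], [-1.7, 0.2]]
grip [0.53007078 0.10191752 0.107872  ] button [0.44377718 0.065224   0.087088  ]
[ 0.57463815 -0.01813848 -1.29859683] [[0.2, -0.2], [-0.2, -0.3], [-0.2, 0.2], [0.2, 0.3]]
grip [0.52920479 0.09999623 0.107872  ] button [0.44285508 0.06343495 0.087088  ]
```

Run:
```python
from h import *;from bench import ctrl;import cv2
S=ctrl.get_image("scene");T=ctrl.get_image("top")
def tri(a,b):
    A=[]
    for d,q in((S,a),(T,b)):
        P=d["K"]@np.linalg.inv(d["cam_to_world"])[:3]
        A.append(P)
    X=cv2.triangulatePoints(A[0],A[1],np.array(a,float).reshape(2,1),np.array(b,float).reshape(2,1))
    return (X[:3]/X[3]).ravel()
p=np.array([.5753,-.0170,-1.2974])
for n,a,b in(("knob",(313,60),(372,214)),("headcorner near front",(413,133),(342,305)),("head far front",(219,115),(303,170))):
    w=tri(a,b);print(n,w,"mill",R.from_euler('z',-p[2]).apply(w-[p[0],p[1],0]))
s=ctrl.get_state();M=R.from_rotvec(s["tool_rot"]).as_matrix();print(s["position"],M.round(3).tolist(),s["time"])
```

```text
knob [ 0.58388414 -0.04671731  0.36466133] mill [3.09313378e-02 2.41547370e-04 3.64661332e-01]
headcorner near front [0.41630305 0.01349596 0.25880781] mill [-0.072293   -0.1448577   0.25880781]
head far front [0.70288202 0.08738959 0.33908615] mill [-0.06606495  0.15102907  0.33908615]
[ 0.20737115 -0.61593533  0.2363141 ] [[0.948, 0.319, -0.0], [0.319, -0.948, 0.0], [-0.0, -0.0, -1.0]] 0.35
```

send_rows:
  steps:
    - {"tz":-0.9,"grip":0.6}
    - {"tz":-0.9,"grip":0.6}
    - {"tz":-0.9,"grip":0.6}
    - {"tz":-0.7,"grip":0.6}
    - {"tx":0.95,"ty":-0.1,"turn":-0.73,"grip":0.6}
    - {"tx":0.95,"ty":-0.1,"turn":-0.73,"grip":0.6}
    - {"tx":0.95,"ty":-0.1,"turn":-0.73,"grip":0.6}
    - {"tx":0.95,"ty":-0.1,"turn":-0.73,"grip":0.6}

```text
validation failed for argument at $.st...
```

send_rows:
  steps:
    - {"tx":0,"ty":0,"tz":-0.9,"turn":0,"grip":0.6}
    - {"tx":0,"ty":0,"tz":-0.9,"turn":0,"grip":0.6}
    - {"tx":0,"ty":0,"tz":-0.9,"turn":0,"grip":0.6}
    - {"tx":0,"ty":0,"tz":-0.7,"turn":0,"grip":0.6}
    - {"tx":0.95,"ty":-0.1,"tz":0,"turn":-0.73,"grip":0.6}
    - {"tx":0.95,"ty":-0.1,"tz":0,"turn":-0.73,"grip":0.6}
    - {"tx":0.95,"ty":-0.1,"tz":0,"turn":-0.73,"grip":0.6}
    - {"tx":0.95,"ty":-0.1,"tz":0,"turn":-0.73,"grip":0.6}

```text
time: 1.35
position: [0.3991, -0.4896, 0.4402]
tool_rot: [-2.931, -1.13, 0.0]
ft_force: [0.1, -0.6, 0.2]
grip_width: 0.603
grip_force: 0.0
```

send_rows:
  steps:
    - {"tx":0.97,"ty":-0.15,"tz":0,"turn":-0.69,"grip":0.6}
    - {"tx":0.97,"ty":-0.15,"tz":0,"turn":-0.69,"grip":0.6}
    - {"tx":0.97,"ty":-0.15,"tz":0,"turn":-0.69,"grip":0.6}
    - {"tx":0.97,"ty":-0.15,"tz":0,"turn":-0.69,"grip":0.6}
    - {"tx":0.97,"ty":-0.15,"tz":0,"turn":-0.69,"grip":0.6}
    - {"tx":0.97,"ty":-0.15,"tz":0,"turn":-0.69,"grip":0.6}
    - {"tx":0.97,"ty":-0.15,"tz":0,"turn":-0.69,"grip":0.6}
    - {"tx":0.97,"ty":-0.15,"tz":0,"turn":-0.69,"grip":0.6}
    - {"tx":0.97,"ty":-0.15,"tz":0,"turn":-0.69,"grip":0.6}
    - {"tx":0.97,"ty":-0.15,"tz":0,"turn":-0.69,"grip":0.6}
    - {"tx":0.97,"ty":-0.15,"tz":0,"turn":-0.69,"grip":0.6}

```text
time: 2.72
position: [0.5218, 0.1166, 0.4405]
tool_rot: [1.958, 2.456, 0.0]
ft_force: [0.8, 1.1, 0.0]
grip_width: 0.603
grip_force: 0.0
```

```bash
cat >> h.py <<'E'
P=np.array([.5753,-.0170,-1.2974])
def rel(s,tgt_mill):
    "mill-frame TCP (mm) and shift needed, tool units"
    M=R.from_rotvec(s["tool_rot"]).as_matrix();Z=R.from_euler('z',P[2]).as_matrix()
    m=Z.T@(s["position"]-[P[0],P[1],0])*1000
    w=Z@(np.array(tgt_mill)-m)
    xa=np.degrees(np.arctan2(M[1,0],M[0,0]));want=np.degrees(P[2])+180
    tilt=np.degrees(np.arccos(-M[2,2]))
    print("t",round(s["time"],2),"mill",m.round(1),"units",(M.T@w/60).round(3),"turn",round(-(want-xa)/8,3),"tilt",tilt.round(2),"F",s["ft_force"].round(1),"w",round(s["grip_width"],3),s["grip_force"])
E
cat > st.py <<'E'
import sys;from h import *;from bench import ctrl
s=ctrl.get_state();rel(s,eval(sys.argv[1]));print(s["joint_positions"].round(2))
E
python3 st.py -190,-12,240
```

```text
t 2.73 mill [-143.1  -15.5  440.5] units [0.784 0.019 3.341] turn -0.349 tilt 0.02 F [0.8 1.1 0. ] w 0.603 0.0
[ 0.39  0.1  -0.72  1.34  0.07  1.73 -0.09]
```

send_rows:
  steps:
    - {"tx":0.78,"ty":0,"tz":0,"turn":-0.35,"grip":0.6}
    - {"tx":0,"ty":0,"tz":0.85,"turn":0,"grip":0.6}
    - {"tx":0,"ty":0,"tz":0.85,"turn":0,"grip":0.6}
    - {"tx":0,"ty":0,"tz":0.85,"turn":0,"grip":0.6}
    - {"tx":0,"ty":0,"tz":0.8,"turn":0,"grip":0.6}
    - {"tx":0,"ty":0,"tz":0,"turn":0,"grip":0.6}

```text
time: 3.48
position: [0.5097, 0.1593, 0.2364]
tool_rot: [-1.899, -2.497, 0.009]
ft_force: [-0.6, -0.0, 0.0]
grip_width: 0.6
grip_force: 0.0
```

```bash
python3 st.py -190,-12,102
python3 - <<'E'
from bench import ctrl
import cv2,numpy as np
a=ctrl.get_image("scene")["pixels"];b=ctrl.get_image("wrist")["pixels"]
cv2.imwrite("pics/w1.png",cv2.resize(np.vstack([a,b])[:,:,::-1],None,fx=.625,fy=.625,interpolation=cv2.INTER_AREA))
E
```

```text
t 3.48 mill [-187.5  -15.6  236.4] units [0.042 0.075 2.24 ] turn -0.021 tilt 0.41 F [-0.6 -0.   0. ] w 0.6 0.0
[ 0.35  0.14 -0.76  1.71  0.09  1.34 -0.16]
```

View pics/w1.png

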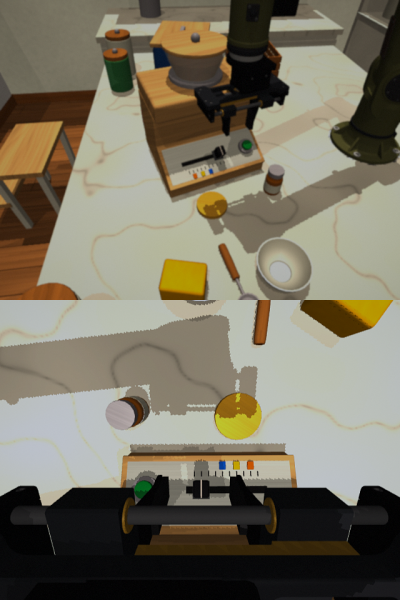

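The scene half shows the gripper in front of the panel with room under the head. In the wrist half the grip, at (202,489) in the reduced picture, sits between the fingers. Going down in front of it.

send_rows:
  steps:
    - {"tx":0.04,"ty":0.03,"tz":0.75,"turn":0,"grip":0.6}
    - {"tx":0,"ty":0,"tz":0.75,"turn":0,"grip":0.6}
    - {"tx":0,"ty":0,"tz":0.7,"turn":0,"grip":0.6}
    - {"tx":0,"ty":0,"tz":0,"turn":0,"grip":0.6}

```text
time: 4.08
position: [0.5128, 0.1629, 0.1073]
tool_rot: [-1.901, -2.499, 0.003]
ft_force: [-0.2, -0.1, -0.2]
grip_width: 0.598
grip_force: 0.0
```

```bash
python3 st.py -129,-12,100
python3 - <<'E'
from bench import ctrl
import cv2,numpy as np
b=ctrl.get_image("wrist")["pixels"]
cv2.imwrite("pics/w2.png",cv2.resize(b[220:400,180:460,::-1],None,fx=2.8,fy=2.8,interpolation=cv2.INTER_CUBIC))
E
```

```text
t 4.08 mill [-190.1  -11.6  107.3] units [-1.019 -0.003  0.121] turn -0.023 tilt 0.14 F [-0.2 -0.1 -0.2] w 0.598 0.0
[ 0.3   0.27 -0.74  1.86  0.2   1.09 -0.25]
```

View pics/w2.png

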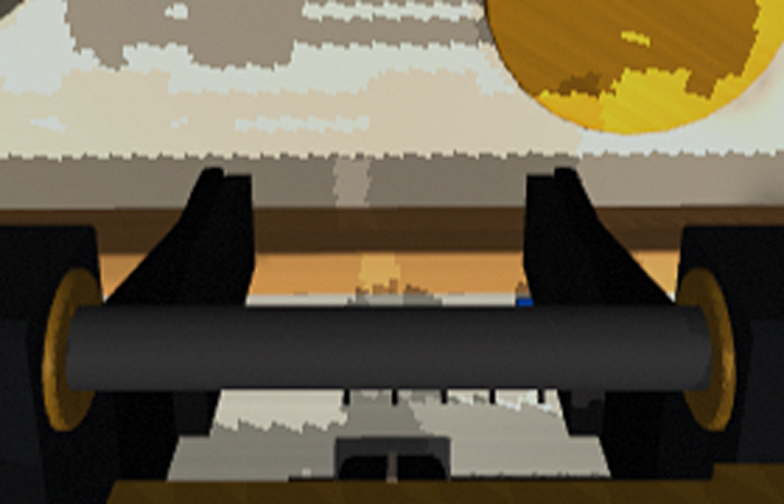

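The crop shows the grip's white line at column 392 and the midpoint of the fingers at 389, so it's centred to about 1 mm. Sliding in.

send_rows:
  steps:
    - {"tx":-0.3,"ty":0.01,"tz":0.12,"turn":0,"grip":0.6}
    - {"tx":-0.3,"ty":0,"tz":0,"turn":0,"grip":0.6}
    - {"tx":-0.2,"ty":0,"tz":0,"turn":0,"grip":0.6}
    - {"tx":-0.2,"ty":0,"tz":0,"turn":0,"grip":0.6}
    - {"tx":0,"ty":0,"tz":0,"turn":0,"grip":0.6}

```text
time: 4.75
position: [0.5302, 0.104, 0.1004]
tool_rot: [1.904, 2.498, -0.0]
ft_force: [0.3, 0.7, 0.8]
grip_width: 0.601
grip_force: 0.0
```

```bash
python3 st.py -129,-11,100
python3 - <<'E'
from bench import ctrl
import cv2,numpy as np
b=ctrl.get_image("scene")["pixels"]
cv2.imwrite("pics/s2.png",cv2.resize(b[20:320,200:500,::-1],None,fx=2,fy=2,interpolation=cv2.INTER_CUBIC))
E
```

```text
t 4.75 mill [-128.7  -10.8  100.4] units [ 0.004 -0.004  0.007] turn -0.038 tilt 0.03 F [0.3 0.7 0.8] w 0.601 0.0
[ 0.38  0.27 -0.71  1.86  0.2   1.08 -0.13]
```

View pics/s2.png

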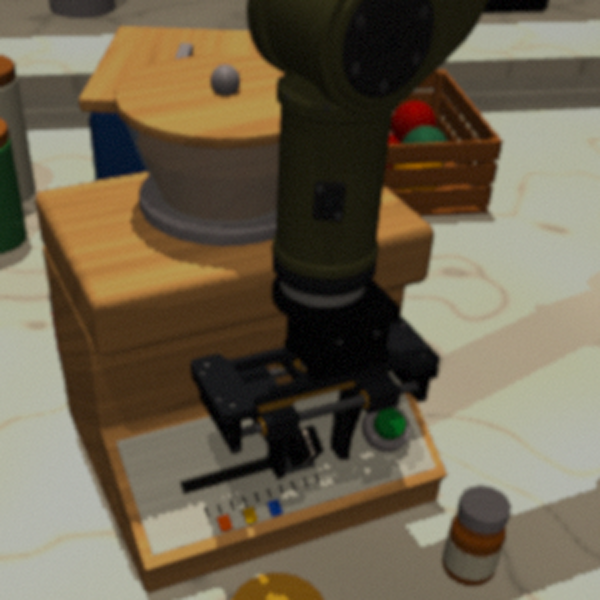

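There's no contact, and the fingers straddle the grip at about (310,445) in the crop. Closing softly.

send_rows:
  steps:
    - {"tx":0,"ty":0,"tz":0,"turn":0,"grip":0.2}
    - {"tx":0,"ty":0,"tz":0,"turn":0,"grip":0.2}
    - {"tx":0,"ty":0,"tz":0,"turn":0,"grip":0.2}
    - {"tx":0,"ty":0,"tz":0,"turn":0,"grip":0.2}
  newtons: 4

```text
time: 5.3
position: [0.5296, 0.1058, 0.1003]
tool_rot: [-1.901, -2.501, 0.0]
ft_force: [-0.1, -0.5, -0.1]
grip_width: 0.271
grip_force: 4.0
```

```bash
python3 st.py -129,-11,100
```

```text
t 5.3 mill [-130.6  -10.8  100.3] units [-0.026 -0.003  0.005] turn -0.019 tilt 0.01 F [-0.1 -0.5 -0.1] w 0.271 4.00001724312915
[ 0.38  0.27 -0.71  1.86  0.2   1.08 -0.13]
```

send_rows:
  steps:
    - {"tx":0,"ty":0,"tz":0,"turn":0,"grip":0.2}
    - {"tx":0,"ty":0,"tz":0,"turn":0,"grip":0.2}
    - {"tx":-0.021,"ty":0,"tz":0.036,"turn":0,"grip":0.2}
    - {"tx":-0.021,"ty":0,"tz":0.036,"turn":0,"grip":0.2}
    - {"tx":-0.021,"ty":0,"tz":0.036,"turn":0,"grip":0.2}
    - {"tx":-0.021,"ty":0,"tz":0.036,"turn":0,"grip":0.2}
    - {"tx":0,"ty":0,"tz":0,"turn":0,"grip":0.2}
    - {"tx":0,"ty":0,"tz":0,"turn":0,"grip":0.2}
  newtons: 30

```text
time: 6.3
position: [0.5317, 0.1018, 0.0926]
tool_rot: [1.901, 2.501, 0.003]
ft_force: [-2.3, 3.1, 6.8]
grip_width: 0.267
grip_force: 30.0
```

Run:
```python
from h import *;from bench import ctrl
for i in range(4):
    s=ctrl.get_state();rel(s,(-125,85,92))
    print("F mill",R.from_euler('z',-P[2]).apply(s["ft_force"]).round(1));ctrl.get_image("top")
```

```text
t 6.3 mill [-126.2   -9.9   92.6] units [-0.016  1.581  0.013] turn -0.017 tilt 0.12 F [-2.3  3.1  6.8] w 0.267 30.001271737273782
F mill [-3.6 -1.3  6.8]
t 6.35 mill [-126.2   -9.9   92.6] units [-0.016  1.581  0.013] turn -0.017 tilt 0.12 F [-1.4  2.6  7.3] w 0.27 30.001320764422417
F mill [-2.9 -0.7  7.3]
t 6.4 mill [-126.2   -9.9   92.6] units [-0.016  1.581  0.013] turn -0.017 tilt 0.12 F [-0.9  2.9  7.5] w 0.271 30.00135554932058
F mill [-3.1 -0.1  7.5]
t 6.45 mill [-126.2   -9.9   92.6] units [-0.015  1.581  0.013] turn -0.017 tilt 0.12 F [-2.2  2.4  6.9] w 0.27 30.001264249440283
F mill [-2.9 -1.5  6.9]
```

send_rows:
  steps:
    - {"tx":-0.012,"ty":0,"tz":0.021,"turn":0,"grip":0.2}
    - {"tx":-0.008,"ty":0,"tz":0.014,"turn":0,"grip":0.2}
    - {"tx":0,"ty":0,"tz":0,"turn":0,"grip":0.2}

```text
time: 6.88
position: [0.5335, 0.1022, 0.0922]
tool_rot: [1.899, 2.5, 0.008]
ft_force: [-1.7, 5.2, 14.0]
grip_width: 0.27
grip_force: 30.0
```

```bash
cat > f.py <<'E'
import sys;from h import *;from bench import ctrl
f=[]
for i in range(4):
    s=ctrl.get_state();f.append(R.from_euler('z',-P[2]).apply(s["ft_force"]));ctrl.get_image("top")
rel(s,eval(sys.argv[1]));F=np.mean(f,0);print("Fmill",F.round(1),"normal",F@[-.5,0,.866])
E
python3 f.py -125,72,92
```

```text
t 7.03 mill [-126.    -8.1   92.2] units [-0.015  1.335  0.012] turn -0.012 tilt 0.33 F [-2.1  5.2 14. ] w 0.269 30.002630366943777
Fmill [-5.9 -0.7 14.2] normal 15.225487894891932
```

send_rows:
  steps:
    - {"tx":0,"ty":0.05,"tz":0,"turn":0,"grip":0.2}
    - {"tx":0,"ty":0.15,"tz":0,"turn":0,"grip":0.2}
    - {"tx":0,"ty":0.2,"tz":0,"turn":0,"grip":0.2}
    - {"tx":0,"ty":0.2,"tz":0,"turn":0,"grip":0.2}
    - {"tx":0,"ty":0.1,"tz":0,"turn":0,"grip":0.2}
    - {"tx":0,"ty":0,"tz":0,"turn":0,"grip":0.2}

```text
time: 7.82
position: [0.5745, 0.1138, 0.0923]
tool_rot: [1.898, 2.5, 0.01]
ft_force: [-0.1, 4.8, 13.8]
grip_width: 0.272
grip_force: 30.0
```

```bash
python3 f.py -125,72,92
```

```text
t 7.97 mill [-126.2   34.4   92.3] units [-0.019  0.627  0.01 ] turn -0.01 tilt 0.41 F [-0.5  5.4 11.9] w 0.27 30.001952592283487
Fmill [-5.2  1.1 12.3] normal 13.24487093410449
```

send_rows:
  steps:
    - {"tx":0,"ty":0.1,"tz":0,"turn":0,"grip":0.2}
    - {"tx":0,"ty":0.2,"tz":0,"turn":0,"grip":0.2}
    - {"tx":0,"ty":0.2,"tz":0,"turn":0,"grip":0.2}
    - {"tx":0,"ty":0.13,"tz":0,"turn":0,"grip":0.2}
    - {"tx":0,"ty":0.04,"tz":0,"turn":0,"grip":0.2}
    - {"tx":0,"ty":0,"tz":0,"turn":0,"grip":0.2}

```text
time: 8.78
position: [0.6127, 0.1247, 0.0924]
tool_rot: [1.898, 2.501, 0.01]
ft_force: [-1.1, 5.2, 11.7]
grip_width: 0.273
grip_force: 30.0
```

```bash
python3 f.py -125,72,92
python3 - <<'E'
from bench import ctrl
import cv2,numpy as np
from h import *
d=ctrl.get_image("scene");b=d["pixels"]
for n,q in (("orange",mp(-41,72,4)),("line top",mp(13,72,33)),("line low",mp(-13,72,33)),("c72",mp(0,72,33)),("c74",mp(0,74,33)),("c70",mp(0,70,33))): print(n,((proj(d,world(P,q))-[270,200])*5).round(1))
cv2.imwrite("pics/s3.png",cv2.resize(b[200:310,270:400,::-1],None,fx=5,fy=5,interpolation=cv2.INTER_CUBIC))
E
```

```text
t 8.93 mill [-126.3   74.2   92.4] units [-0.022 -0.037  0.006] turn -0.01 tilt 0.39 F [-0.4  4.9 10.5] w 0.272 30.002009351737797
Fmill [-4.9  1.  11.5] normal 12.449354638229398
orange [211.7 404.4]
line top [175.8 236.2]
line low [200.4 306.4]
c72 [188.  271.2]
c74 [182.6 272.7]
c70 [193.5 269.6]
```

View pics/s3.png

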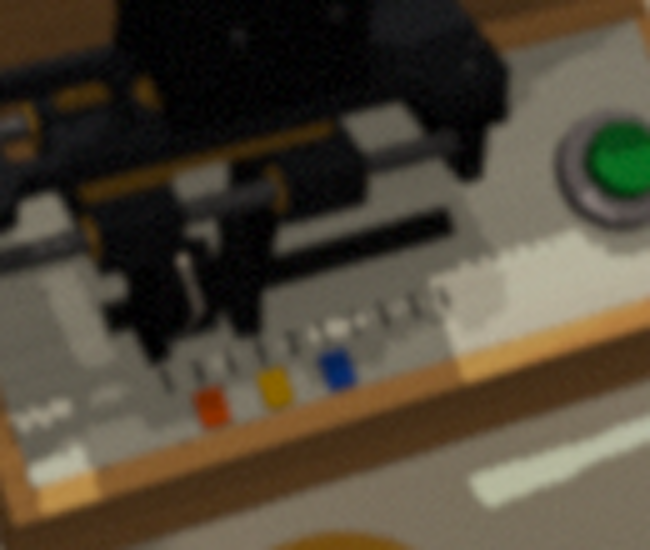

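The grip line runs from about (182,257) to (200,318) and the orange tab is at (212,406), so the grip is roughly 1 mm past the notch. I'll move back 1 mm and let go.

send_rows:
  steps:
    - {"tx":0,"ty":-0.02,"tz":0,"turn":0,"grip":0.2}
    - {"tx":0,"ty":0,"tz":0,"turn":0,"grip":0.2}
    - {"tx":0,"ty":0,"tz":0,"turn":0,"grip":0.6}
    - {"tx":0,"ty":0,"tz":0,"turn":0,"grip":0.6}
    - {"tx":0,"ty":0,"tz":0,"turn":0,"grip":0.6}
    - {"tx":0.3,"ty":0,"tz":-0.15,"turn":0,"grip":0.6}
    - {"tx":0.4,"ty":0,"tz":-0.1,"turn":0,"grip":0.6}
    - {"tx":0.5,"ty":0,"tz":-0.4,"turn":0,"grip":0.6}
    - {"tx":0.3,"ty":0,"tz":-0.8,"turn":0,"grip":0.6}
    - {"tx":0,"ty":0,"tz":-0.8,"turn":0,"grip":0.6}
    - {"tx":0,"ty":0,"tz":0,"turn":0,"grip":0.2}

```text
time: 10.4
position: [0.5867, 0.2113, 0.2299]
tool_rot: [1.896, 2.499, 0.011]
ft_force: [0.9, 0.9, -0.7]
grip_width: 0.552
grip_force: 0.0
```

```bash
python3 st.py -190,72,240
python3 - <<'E'
from bench import ctrl
import cv2,numpy as np
from h import *
d=ctrl.get_image("scene");b=d["pixels"];t=ctrl.get_image("top")["pixels"]
for n,q in (("u13",mp(13,72,42)),("u-13",mp(-13,72,42)),("in u13",mp(13,72,34)),("in -13",mp(-13,72,34))): print(n,((proj(d,world(P,q))-[270,200])*5).round(1))
A=cv2.resize(b[200:310,270:400,::-1],None,fx=5,fy=5,interpolation=cv2.INTER_CUBIC)
cv2.imwrite("pics/s4.png",A)
E
```

```text
t 10.4 mill [-216.7   72.6  229.9] units [-0.445 -0.009 -0.169] turn -0.005 tilt 0.5 F [ 0.9  0.9 -0.7] w 0.552 0.0
[ 0.19  0.34 -0.73  1.52  0.23  1.36 -0.28]
u13 [180.2 227.9]
u-13 [205.2 298.8]
in u13 [176.3 235.3]
in -13 [200.9 305.6]
```

View pics/s4.png

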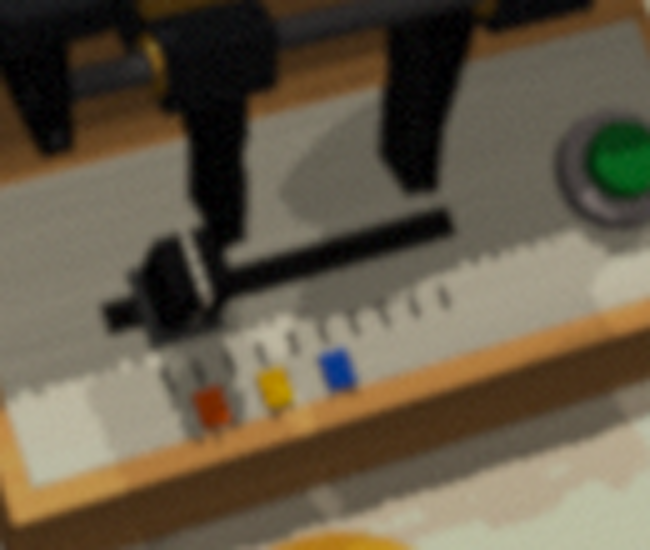

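The grip line now runs from (183,233) to (210,303), which matches the out position at the orange notch within its play. I'll move off towards the button with the fingers shut, then check with both cameras before pressing.

send_rows:
  steps:
    - {"tx":-0.3,"ty":-0.85,"tz":0,"turn":0,"grip":0}
    - {"tx":-0.3,"ty":-0.85,"tz":0,"turn":0,"grip":0}
    - {"tx":-0.2,"ty":-0.8,"tz":0,"turn":0,"grip":0}
    - {"tx":0,"ty":-0.45,"tz":0.4,"turn":0,"grip":0}
    - {"tx":0,"ty":0,"tz":0.6,"turn":0,"grip":0}
    - {"tx":0,"ty":0,"tz":0.4,"turn":0,"grip":0}
    - {"tx":0,"ty":0,"tz":0,"turn":0,"grip":0}
  newtons: 10

```text
time: 11.38
position: [0.425, 0.1138, 0.138]
tool_rot: [-1.899, -2.497, 0.006]
ft_force: [-0.8, 0.2, 0.4]
grip_width: 0.003
grip_force: 0.0
```

```bash
python3 st.py -128.7,-105,110
python3 - <<'E'
from bench import ctrl
import cv2,numpy as np
from h import *
d=ctrl.get_image("scene");t=ctrl.get_image("top")
np.savez("late.npz",s=d["pixels"],t=t["pixels"])
A=cv2.resize(d["pixels"][225:300,285:345,::-1],(480,600),interpolation=cv2.INTER_CUBIC)
B=cv2.resize(t["pixels"][200:300,270:330,::-1],(320,533),interpolation=cv2.INTER_CUBIC)
B=cv2.copyMakeBorder(B,0,67,0,0,0);cv2.imwrite("pics/s5.png",np.hstack([A,B]))
E
```

```text
t 11.38 mill [-166.6 -109.4  138. ] units [-0.631  0.077  0.465] turn -0.021 tilt 0.36 F [-0.8  0.2  0.4] w 0.003 0.0
[ 0.44 -0.03 -0.74  2.04 -0.02  1.12 -0.02]
```

View pics/s5.png

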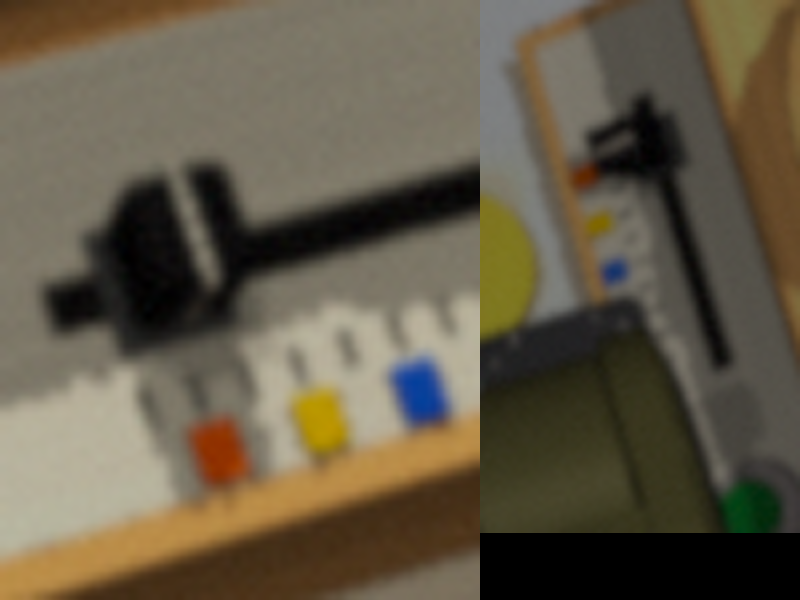

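Run:
```python
from bench import ctrl
from h import *
S=ctrl.get_image("scene");T=ctrl.get_image("top")
for nm,y0,a,b in(("start",-12,(355.1,240.1),(304.1,258.1)),("now",72,(308.6,253.1),(295.3,225.3))):
    for obs in ([(S,a),(T,b)],[(S,a)]):
        r=least_squares(lambda v:np.concatenate([proj(d,world(P,mp(0,v[0],v[1])))-np.array(q) for d,q in obs]),[y0,40]);print(nm,r.x.round(1),r.fun.round(1))
```

```text
start [-12.6  42.1] [-1.3 -0.2 -0.6  1.8]
start [-16.3  37.9] [ 0. -0.]
now [72.4 37.4] [-0.8  0.4 -0.8  1.5]
now [71.3 38.7] [-0. -0.]
```

Run:
```python
from bench import ctrl
from h import *;import cv2
S=ctrl.get_image("scene");T=ctrl.get_image("top");L=np.load("late.npz")
im={"S0":cv2.imread("pics/scene0.png")[:,:,::-1],"T0":cv2.imread("pics/top0.png")[:,:,::-1],"S1":L["s"],"T1":L["t"]}
def patch(img,d,y,n):
    "rectify plane n onto (u,y) grid, 0.5 mm"
    U,Y=np.meshgrid(np.arange(-26,26,.5),np.arange(y-22,y+22,.5),indexing='ij')
    q=np.array([proj(d,world(P,mp(u,v,n))) for u,v in zip(U.ravel(),Y.ravel())],np.float32).reshape(*U.shape,2)
    return cv2.remap(img.astype(np.float32).mean(2).astype(np.float32),q[...,0],q[...,1],cv2.INTER_CUBIC)
for c,d in(("S",S),("T",T)):
    ref=patch(im[c+"0"],d,-12,42)[22:-22,18:-18]
    for n in(42,37.5,33):
        r=cv2.matchTemplate(patch(im[c+"1"],d,72,n),ref,cv2.TM_CCOEFF_NORMED);_,m,_,l=cv2.minMaxLoc(r)
        print(c,"n",n,"score",round(m,3),"shift y",(l[0]-18)*.5,"u",(l[1]-22)*.5)
```

```text
S n 42 score 0.893 shift y 0.0 u -1.0
S n 37.5 score 0.887 shift y -1.0 u 0.0
S n 33 score 0.888 shift y -2.5 u 1.5
T n 42 score 0.931 shift y 0.0 u -0.5
T n 37.5 score 0.931 shift y 1.0 u -3.0
T n 33 score 0.931 shift y 2.0 u -6.0
```

Both cameras agree that the grip is fully out, shifted exactly 84 mm and locked. Now for the button.

send_rows:
  steps:
    - {"tx":-0.2,"ty":0.07,"tz":0.1,"turn":0,"grip":0}
    - {"tx":-0.2,"ty":0,"tz":0.15,"turn":0,"grip":0}
    - {"tx":-0.23,"ty":0,"tz":0.2,"turn":0,"grip":0}
    - {"tx":0,"ty":0,"tz":0,"turn":0,"grip":0}
    - {"tx":0,"ty":0,"tz":0,"turn":0,"grip":0}

```text
time: 12.3
position: [0.4417, 0.0792, 0.1134]
tool_rot: [-1.902, -2.5, -0.0]
ft_force: [-0.0, 0.6, 0.4]
grip_width: 0.008
grip_force: 0.0
```

```bash
python3 f.py -128.7,-105,98
```

```text
t 12.45 mill [-129.  -102.3  113.9] units [-0.004 -0.045  0.265] turn -0.016 tilt 0.04 F [0.1 0.3 0.7] w 0.005 0.0
Fmill [-0.7 -0.3  0.2] normal 0.49342711774571724
```

send_rows:
  steps:
    - {"tx":0,"ty":-0.04,"tz":0.1,"turn":0,"grip":0}
    - {"tx":0,"ty":0,"tz":0.1,"turn":0,"grip":0}
    - {"tx":0,"ty":0,"tz":0.06,"turn":0,"grip":0}
    - {"tx":-0.02,"ty":0,"tz":0.035,"turn":0,"grip":0}
    - {"tx":-0.02,"ty":0,"tz":0.035,"turn":0,"grip":0}
    - {"tx":0,"ty":0,"tz":0,"turn":0,"grip":0}

```text
time: 13.25
position: [0.4401, 0.0772, 0.0952]
tool_rot: [-1.901, -2.5, -0.0]
ft_force: [-6.2, 2.3, 15.5]
grip_width: 0.003
grip_force: 7.5
```

```bash
python3 f.py -126,-105,92
```

```text
t 13.4 mill [-127.2 -104.7   95.2] units [-0.02  -0.005  0.054] turn -0.019 tilt 0.04 F [-6.8  2.1 15. ] w 0.007 7.469190910924226
Fmill [-3.7 -5.5 15.2] normal 15.01351936969195
```

send_rows:
  steps:
    - {"tx":-0.012,"ty":0,"tz":0.022,"turn":0,"grip":0}
    - {"tx":0,"ty":0,"tz":0,"turn":0,"grip":0}

```text
time: 13.7
position: [0.4403, 0.0771, 0.0949]
tool_rot: [-1.9, -2.5, 0.0]
ft_force: [-8.6, 2.6, 23.0]
grip_width: 0.007
grip_force: 11.7
```

```bash
python3 f.py -126,-105,92
```

```text
t 13.85 mill [-127.1 -104.6   94.8] units [-0.018 -0.006  0.047] turn -0.017 tilt 0.07 F [-9.8  3.5 24.1] w 0.003 11.625833564903587
Fmill [-5.3 -8.3 23.7] normal 23.174894541539217
```

send_rows:
  steps:
    - {"tx":0.034,"ty":0,"tz":-0.058,"turn":0,"grip":0}
    - {"tx":0,"ty":0,"tz":0,"turn":0,"grip":0}

```text
time: 14.15
position: [0.4399, 0.0777, 0.0964]
tool_rot: [1.901, 2.501, 0.0]
ft_force: [-0.8, 0.2, 4.9]
grip_width: 0.005
grip_force: 2.2
```

```bash
python3 f.py -126,-105,92
```

```text
t 14.3 mill [-127.5 -104.8   96.1] units [-0.026 -0.003  0.068] turn -0.022 tilt 0.02 F [-0.6  1.2  4.8] w 0.002 2.313306424766779
Fmill [-1.1 -0.5  4.9] normal 4.780583063245885
```

send_rows:
  steps:
    - {"tx":0.016,"ty":0,"tz":-0.028,"turn":0,"grip":0}
    - {"tx":0,"ty":0,"tz":0,"turn":0,"grip":0}

```text
time: 14.6
position: [0.4396, 0.0783, 0.0977]
tool_rot: [1.902, 2.5, 0.0]
ft_force: [-2.3, 0.6, 3.1]
grip_width: 0.008
grip_force: 1.8
```

```bash
python3 f.py -126,-105,92
```

```text
t 14.75 mill [-128.4 -104.9   97.6] units [-0.04  -0.002  0.094] turn -0.022 tilt 0.02 F [-0.5  1.3  4.1] w 0.007 1.823239809164079
Fmill [-1.  -0.7  3.9] normal 3.8463770667129213
```

send_rows:
  steps:
    - {"tx":0.016,"ty":0,"tz":-0.028,"turn":0,"grip":0}
    - {"tx":0,"ty":0,"tz":0,"turn":0,"grip":0}

```text
time: 15.05
position: [0.4393, 0.0792, 0.0993]
tool_rot: [1.902, 2.5, -0.0]
ft_force: [0.5, 1.3, 2.3]
grip_width: 0.011
grip_force: 1.3
```

```bash
python3 f.py -126,-105,92
```

```text
t 15.2 mill [-129.3 -105.    99.3] units [-0.055 -0.     0.121] turn -0.022 tilt 0.01 F [-1.1  0.3  2.5] w 0.007 1.2995147464607726
Fmill [-0.6  0.4  2.8] normal 2.719000268828079
```

The spring curve fits: about 5 N at the hard stop, fading as I back out, so the button went fully in. Retreating.

send_rows:
  steps:
    - {"tx":0.1,"ty":0,"tz":-0.2,"turn":0,"grip":0}
    - {"tx":0.3,"ty":0,"tz":-0.4,"turn":0,"grip":0}
    - {"tx":0.5,"ty":0,"tz":-0.6,"turn":0,"grip":0}
    - {"tx":0.3,"ty":0,"tz":-0.7,"turn":0,"grip":0}
    - {"tx":0,"ty":0,"tz":-0.5,"turn":0,"grip":0}
    - {"tx":0,"ty":0,"tz":0,"turn":0,"grip":0}
    - {"tx":0,"ty":0,"tz":0,"turn":0,"grip":0}

```text
time: 16.12
position: [0.4194, 0.1483, 0.2426]
tool_rot: [-1.902, -2.5, 0.002]
ft_force: [-0.3, -0.0, -0.5]
grip_width: 0.007
grip_force: 0.0
```

```bash
python3 f.py -190,-105,240
python3 - <<'E'
from bench import ctrl
from h import *;import cv2
d=ctrl.get_image("scene");L=np.load("late.npz")["s"]
a=d["pixels"];x=[int(v) for v in proj(d,world(P,mp(0,72,38)))]
sl=np.s_[x[1]-18:x[1]+18,x[0]-18:x[0]+18]
print("grip diff",cv2.phaseCorrelate(L[sl].mean(2).astype(np.float32),a[sl].mean(2).astype(np.float32)))
g=lambda i:np.argwhere((i[...,1].astype(int)-i[...,0]>40)&(i[...,1].astype(int)-i[...,2]>20)&(np.indices(i.shape[:2])[0]>215)&(np.indices(i.shape[:2])[0]<250))
b=cv2.imread("pics/scene0.png")[:,:,::-1]
print("button px start/now",g(b).mean(0),len(g(b)),g(a).mean(0),len(g(a)))
E
```

```text
t 16.27 mill [-201.2 -105.6  242.1] units [-0.186  0.011  0.035] turn -0.024 tilt 0.14 F [ 0.3 -1.2 -0.4] w 0.007 0.0
Fmill [ 0.1 -0.3 -0.2] normal -0.17111646737630598
grip diff ((0.06717666611436712, -0.1040332026913866), 0.9819551938109927)
button px start/now [231.5 395. ] 150 [231.40251572 394.98742138] 159
```

The button is back out, the grip hasn't moved and the robot is clear of everything. Handing in.

```bash
python3 -c "
from bench import ctrl
print(ctrl.close_job())"
```

```text
the job is handed in; nothing more can be done
None
```

The slider grip is locked in the notch beside the orange tab (carriage 0.096), the green start button was then pushed fully in and came back out, and the job is handed in at about 16 s.

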